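# Close and latch the yeast box

### The arm

A 6-joint arm with a two-finger parallel gripper is mounted at the origin on the work surface. World frame = base frame: x ahead of the robot, y to its left, z up, the work surface at z = 0. Lengths are in mm, angles in rad, forces in N, time in s.
With the tool pointing down it reaches from about 275 to 725 mm from the base axis. Payload 15.9 kg.
Tool frame: the origin (TCP) lies at the very end of the fingers, on their centre line; the grasp point (between the pads) lies 19 mm behind it; z points along the fingers, x is the direction in which the jaws open and shut, and the axes are right-handed (so a half turn about z gives the same grasp; the last joint's range is limited). The gripper opens to 85 mm and grips with 20 to 120 N. Pads are 22 mm wide; open, the fingers measure 114 mm over their backs; the gripper's body (76 mm by 85 mm) begins 54 mm behind the grasp point. The pads swing forward as they close: fully open they stand 13 mm farther back than shut.
Start: joints at [1.258, 0.213, -0.034, 1.323, 0, 1.571], TCP at [153.856, 475.725, 231.306] pointing down, gripper open.
Joint ranges: [-2.98, 2.98], [-0.74, 1.72], [-1.14, 1.35], [-2.1, 2.04], [-1.57, 1.44], [-3.14, 3.14]. Speed limits (rad/s): [1.89, 1.89, 2.39, 2.57, 3.14, 3.14].

### API

Orientations are given as a unit quaternion [x, y, z, w].
In Python, from plant import env gives the robot as it stands.
- The arm moves only by the tool carry_out, never from a script. Its arguments are lists of equal length, an entry for each row: "delta_pos": the shift along the tool's x, y, z in mm, a list of three; "twist": the turn, a rotation vector about the tool's x, y, z in rad, a list of three. In form: {"delta_pos": [[dx, dy, dz], ...], "twist": [[ax, ay, az], ...]}. A call has 1 to 20 rows; each row is the pose to reach, as a shift and turn from the pose commanded when the call began, along the tool's axes at that moment; what a row does not reach only later rows make up. A row lasts 1/8 s, in which the tool goes at most 62.5 mm and 10.7 degrees, less where a joint would pass 70% of its speed; a pose out of reach is approached as far as the arm can. A call with a gripper value outside its range is refused whole. "claw" is the finger opening in mm, from 0 to 85.4, set as the call begins (left out, the last holds). The fingers move at their own pace and stop on an object; "newtons" is the grip in N (left out, the last holds). Time passes only in rows, so rows that repeat a pose let the fingers close. It gives the time, the measured TCP pose, the force and the opening at its end, in the units of the state.
- env.sense(): the state, without advancing time (a new reading comes with each control period).
- env.camera(name): name is "side" or "top"; returns a dict with "image" (420x560x3 uint8, blue, green, red), "fx", "fy", "cx", "cy" (pixels), "extrinsics" (4x4, takes a point from world to camera coordinates). Camera axes: x right, y up, looking along -z (the intrinsics and any distortion apply to the point x, -y, -z); pixel columns grow to the right and rows downward; lengths in mm; the calibration is good to about 2 mm. A picture is of the moment at which its call begins. There is no depth.
- env.sign_off(): hands the job in, once; it reports no verdict.
The state is a dict: "clock": time; "joint_pos": joint angles; "joint_velocities": joint speeds; "effort": joint torques, N m; "tool_pos": TCP position; "eef_rot": TCP orientation; "wrist_force": force on the tool from outside, world axes, zero at the start; "moment": the same for the moment, N m; "opening": finger opening in mm.
Only numpy, scipy, OpenCV 4.12 (cv2) and the standard library are available. Lean on these libraries where they do the work, as an engineer would, in place of code of your own. Each camera call takes 0.05 s, during which the arm holds its last target.

### The job

Put the loose white lid on the steel yeast box: slide its plain rear edge under the blue lip, then swing its nose end down so it lies flat behind the dark front lugs. Then swing the latch's wire loop over the keeper so its crossbar drops in behind the hook, and press the red lever down over centre until fully closed. Leave the bowl, dough scraper and paper roll where they are.

Things in the scene. Friction and masses are not known exactly. Their poses are not given: they have to be found in the camera images.
- pivot (a point): Red lever's axis on the fixed box, on its centre line, 85 mm above the table. Box axes: z up, x level from latch to lip, y along the lever's axis. Measured from here along x: base board -90 to 286 mm (170 wide), latch block -68 to 95 (90 wide, top 55 mm above the table), brackets at |y| 33 to 39 up to z 95, open steel box 93 to 267 (150 wide, walls 6).
- seat (a point): On the box: centre of the place where the lid plate's underside rests, on a 10 mm wide ledge inside the rim, flush with it, 90 mm above the table, 179.5 mm beyond the lever axis along x. Box axes. Two dark lugs stop the plate's front edge: from this point x -84 to -77 mm, |y| 40 to 72, 14 mm above the rim. Side guides near the front: inner faces at |y| 69, 14 mm above the rim.
- lip (a point): On the box: middle of the blue lip's lower front edge, 245 mm beyond the lever axis along x, 14 mm above the rim. Box axes. Lip 5 mm thick; the rear wall's inner face is 16 mm further along x; cheeks at |y| 69. The 8 mm lid plate enters with its nose end raised 3 to 12 degrees (8 is good), to pass over the lugs.
- lid_handle (a point): Centre of the black bar handle on the loose lid (0.25 to 0.42 kg), 26 mm above the lid's underside. Bar 18 mm thick along x, 80 along y, 36 tall. Lid axes: z up, x from nose to rear edge (the box's x when seated). Plate 155 x 130 x 8 mm, x -86 to +69 from here; nose 36 wide, x -117 to -86. Seated: 188 to 192 mm beyond the lever axis, 116 above the table.
- lid_rear (a point): On the lid, middle of the lower rear edge (69 mm beyond the handle along the lid's x, at the underside). Lid axes.
- lid_front (a point): On the lid, at the underside, middle of the plate's front edge line (86 mm before the handle along x), which stands behind the lugs. Lid axes.
- keeper (a point): On the lid's nose: where the crossbar pulls, on the keeper's rear face (towards the handle), 3 mm above the nose's top, 103 mm before the handle. Lid axes. Dark steel keeper: post 30 mm wide, 8 thick, 12 tall, with a 5 mm hook on top that overhangs the rear face by 6.5 mm.
- lever (a joint): Red lever, handle 24 mm wide, 8 thick, ending 96 mm from the pivot. 0 closed: handle points away from the lid, 0.14 rad above level; grows as it swings up and over towards the lid (to 2.0). Stays where left. With the loop hooked it pulls back from about 0.9 down (4 N at its end), dead centre at 0.2, then it snaps to 0. Starts 1.5 to 1.75; below about 1.3 the loop is too short to pass the hook.
- lever_end (a point): Centre of the red handle's cross-section near its end, 83 mm from the pivot. With the lever closed it is 82 mm from the pivot away from the lid and 12 mm above pivot height; it moves on a circle about the pivot's y axis.
- loop_pivot (a point): Where the wire loop is hinged to the lever, 35 mm from the lever's pivot; moves with the lever (0.52 rad below the handle's line when closed, turning with it).
- loop (a joint): Angle of the wire loop on the lever. The loop's elevation, level towards the lid = 0, straight up = 1.57, is 0.24 + loop - lever (rad). Free hinge, stop at 3.5: it starts flopped back on or near that stop, leaning away from the lid; once past upright it falls towards the lid and lies on it. It weighs about 0.3 N at the tab.
- stretch (a joint): Elastic stretch of the loop in metres: 0 when slack, over 0.004 when the latch is closed and pulling (spring 6 N per mm).
- bar (a point): Middle of the loop's crossbar, a round bar 6 mm thick, 119 mm from the loop's pivot; the loop is 56 mm wide between the centres of its side wires, which pass either side of the nose. Lying slack on the lid its centre is 3 mm above the lid's top.
- tab (a point): Centre of the upturned end of the blue finger tab fixed to the crossbar: 22 mm wide along the hinge axis (grasp it so), 6 mm thick, 26 mm long, bent up 75 degrees from the loop. It lies 138 mm from the loop's pivot, 0.12 rad above the line from the pivot to the crossbar, and moves on a circle about the loop's pivot; with the loop down on the lid it is about 20 mm above the lid's top.
- bowl: Aluminium bowl, 120 mm across, 50 mm high, origin at the centre of its underside. Leave alone.
- scraper: Dough scraper, steel blade 75 x 110 mm with a blue handle rod 20 mm thick and 110 mm long, lying flat, origin at the centre of the blade at the table. Leave alone.
- paper_roll: White paper roll standing upright, 110 mm across, 200 mm tall, origin at the centre of its underside. Leave alone.
Not all that is in view belongs to the job. Of the things shaped like the part that bears lid_handle, the white one is meant.

How it is judged (in metres and radians):
On the way, in this order (a step that is already met when the one before it is completed fails the run):
1. the lid lies flat on the rim, its rear edge under the lip and its front edge behind the lugs, the latch still open (x of lid_rear in the frame of lip above 0.006 m and z of lid_rear in the frame of lip between -0.018 and -0.009 m and x of lid_front in the frame of seat above -0.0805 m and z of lid_front in the frame of seat between -0.004 and 0.005 m and angle between lid_handle's own z axis and vertical below 0.05 rad and value of joint lever above 0.9 rad), for 0.2 s.
2. the crossbar lies behind the keeper, below its hook, with the lever still open (x of bar in the frame of keeper between 0 and 0.035 m and z of bar in the frame of keeper between -0.006 and 0.006 m and value of joint lever above 0.8 rad), for 0.2 s.
At the end, for the whole second after the job is handed in: Lever closed (under 0.08 rad), loop stretched over 2.5 mm with its crossbar behind the keeper, within 8 mm, under the hook; lid flat (0.05 rad, 5 mm of the rim), rear edge 6 mm or more under the lip, front edge behind the lugs; bystanders within 30 mm of where they were (value of joint lever below 0.08 rad and value of joint stretch above 0.0025 m and x of bar in the frame of keeper between 0 and 0.008 m and z of bar in the frame of keeper between -0.006 and 0.008 m and x of lid_rear in the frame of lip above 0.006 m and z of lid_rear in the frame of lip between -0.018 and -0.009 m and x of lid_front in the frame of seat above -0.0805 m and z of lid_front in the frame of seat between -0.004 and 0.005 m and angle between lid_handle's own z axis and vertical below 0.05 rad); the robot touches nothing.
It fails at once if the bowl is moved more than 30 mm (distance of bowl from where it was at the start of the episode above 0.03 m).
It fails at once if the scraper is moved more than 30 mm (distance of scraper from where it was at the start of the episode above 0.03 m).
It fails at once if the paper roll is moved more than 30 mm or tipped (distance of paper_roll from where it was at the start of the episode above 0.03 m or angle between paper_roll's own z axis and vertical above 0.3 rad).
It also fails if it takes over 72 s, if anything falls off the work surface, if the arm or the gripper's body presses on something with over 40 N, if the wrist force passes 120 N, or if a joint passes its speed limit or range.

## Working session

There is one attempt and no reset: what is moved stays moved. The work goes in short steps, Python scripts to look and compute and a tool call to move; the robot and the scene stay as the last step left them, time stands still between calls to the robot, and variables do not carry over. Pictures are saved under pics/ and viewed, and the job is handed in when it is done.

Besides the shell and the picture viewer there is one more tool, called after ">>>" as a command line: name --argument value ..., lists and objects as JSON in quotes. carry_out: Moves the arm, as the interface text tells. Its arguments: {"type":"object","properties":{"delta_pos":{"type":"array"},"twist":{"type":"array"},"claw":{"type":"number"},"newtons":{"type":"number"}},"required":["delta_pos","twist"]}

```bash
ls; mkdir -p pics; python3 - <<'E'
from plant import env
import cv2
s=env.sense(); print({k:(v if not hasattr(v,'round') else v) for k,v in s.items()})
for n in ("side","top"):
    c=env.camera(n); cv2.imwrite(f"pics/{n}0.png",c["image"]); print(n,[c[k] for k in ("fx","fy","cx","cy")],c["extrinsics"],[k for k in c])
E
```

```text
pics
{'clock': 0.0, 'joint_pos': array([ 1.25800098e+00,  2.13369687e-01, -3.50715454e-02,  1.32352493e+00,
       -6.69628827e-06,  1.57080042e+00]), 'joint_velocities': array([ 0.00021066, -0.00022104, -0.00087262,  0.00025146,  0.0011092 ,
        0.00018574]), 'effort': array([-4.16986095e-04, -6.86160851e+01,  4.87118232e+01,  1.74098625e-02,
        7.93714867e-05,  2.84342167e-05]), 'tool_pos': array([153.75127442, 475.39620583, 230.80447714]), 'eef_rot': array([ 8.08617025e-01,  5.88335079e-01, -4.71001528e-04,  3.46835704e-04]), 'wrist_force': array([-0.27825032,  0.43691781,  1.09558727]), 'moment': array([ 0.01268208,  0.0046389 , -0.00288064]), 'opening': 85.56876101299723}
side [537.0246935178931, 537.0246935178931, 284.5091471458926, 201.02530248774463] [[ 7.55975125e-01 -6.54586646e-01  4.23472414e-03 -4.04279097e+02]
 [ 4.15405983e-01  4.84727524e-01  7.69725338e-01 -2.93450973e+02]
 [-5.05904615e-01 -5.80134079e-01  6.38361160e-01 -1.57330512e+03]
 [ 0.00000000e+00  0.00000000e+00  0.00000000e+00  1.00000000e+00]] ['image', 'fx', 'fy', 'cx', 'cy', 'extrinsics']
top [474.89730414695856, 474.89730414695856, 279.0625203404622, 208.3802375089217] [[-2.41345991e-02 -9.99544785e-01  1.81036869e-02 -3.03169095e+01]
 [ 9.94653158e-01 -2.21897209e-02  1.00859865e-01 -5.01126655e+02]
 [-1.00412236e-01  2.04411018e-02  9.94735917e-01 -1.44628107e+03]
 [ 0.00000000e+00  0.00000000e+00  0.00000000e+00  1.00000000e+00]] ['image', 'fx', 'fy', 'cx', 'cy', 'extrinsics']
```

View pics/side0.png

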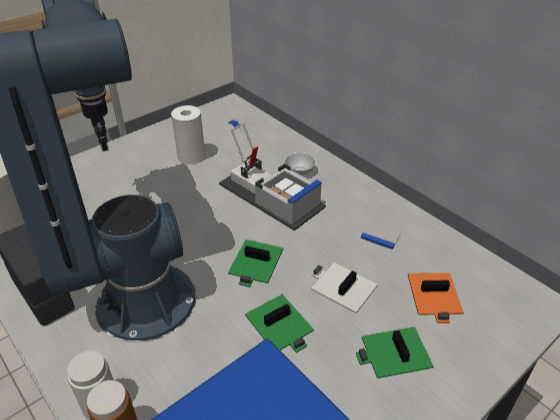

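View pics/top0.png

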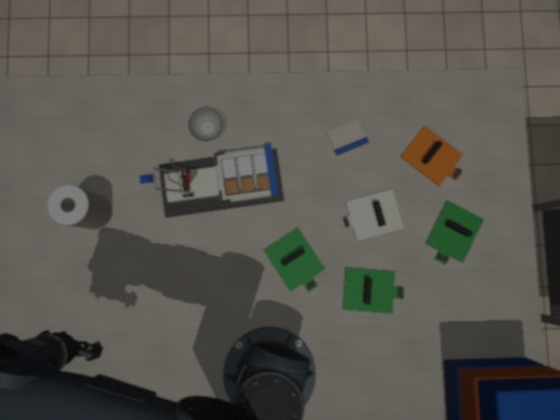

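Candidates that could be taken for the lid (top view): white (375,215), greens (294,260), (369,290), (455,232), orange (432,155). I choose the white one. Next, close crops.

```bash
cat > h.py <<'E'
import numpy as np, cv2
class Cam:
    def __init__(s,c):
        s.K=[c[k] for k in("fx","fy","cx","cy")]; s.E=np.array(c["extrinsics"]); s.img=c["image"]
    def proj(s,p):
        p=np.atleast_2d(p); q=p@s.E[:3,:3].T+s.E[:3,3]; fx,fy,cx,cy=s.K
        return np.c_[cx+fx*q[:,0]/-q[:,2], cy+fy*(-q[:,1])/-q[:,2]]
    def ray(s,uv):
        u,v=uv; fx,fy,cx,cy=s.K; d=np.array([(u-cx)/fx,-(v-cy)/fy,-1.]); R=s.E[:3,:3]
        return -R.T@s.E[:3,3], R.T@d
    def onz(s,uv,z):
        o,d=s.ray(uv); return o+d*(z-o[2])/d[2]
def tri(c1,u1,c2,u2):
    o1,d1=c1.ray(u1);o2,d2=c2.ray(u2)
    d1/=np.linalg.norm(d1); d2/=np.linalg.norm(d2)
    A=np.c_[d1,-d2]; t=np.linalg.lstsq(A,o2-o1,rcond=None)[0]
    a=o1+t[0]*d1;b=o2+t[1]*d2
    return (a+b)/2,np.linalg.norm(a-b)
def crop(img,x0,y0,x1,y1,f,name):
    cv2.imwrite(name,cv2.resize(img[y0:y1,x0:x1],None,fx=f,fy=f,interpolation=cv2.INTER_CUBIC))
E
python3 - <<'E'
import cv2
from h import *
t=cv2.imread("pics/top0.png"); s=cv2.imread("pics/side0.png")
crop(t,130,95,300,225,4.7,"pics/t_box.png")
crop(t,335,180,415,250,8,"pics/t_lid.png")
crop(s,215,110,335,225,5,"pics/s_box.png")
crop(s,300,250,390,320,8,"pics/s_lid.png")
E
```

```text
(no output)
```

View pics/t_box.png

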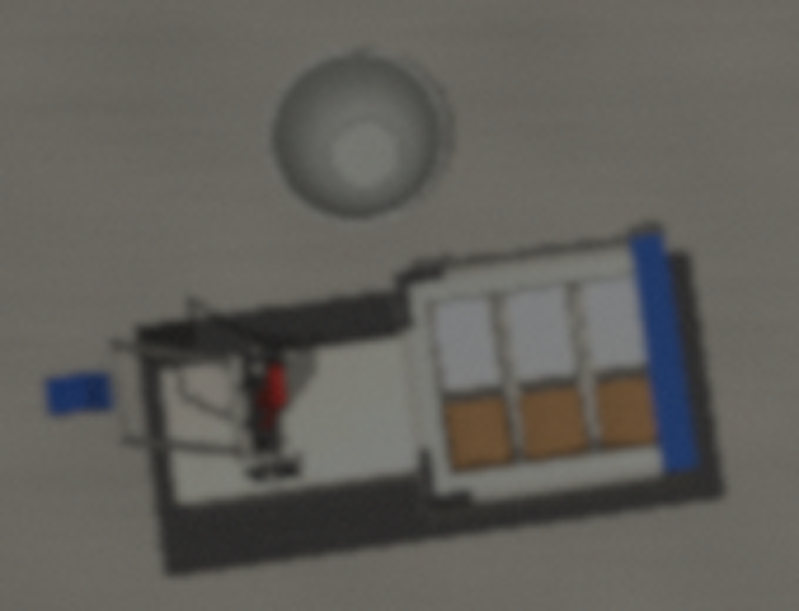

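View pics/t_lid.png

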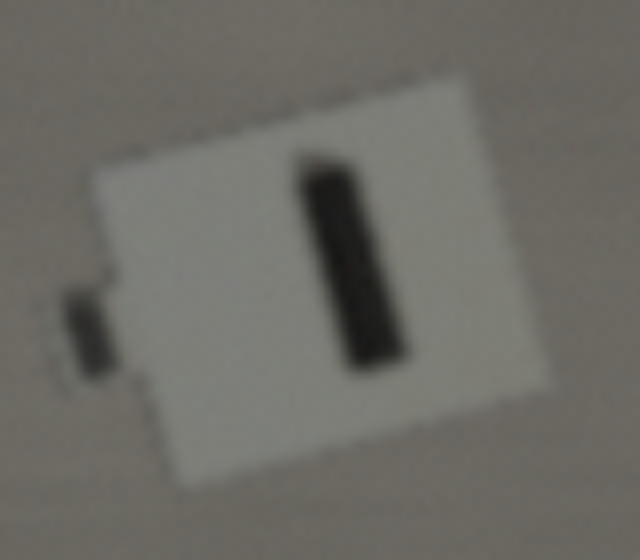

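View pics/s_box.png

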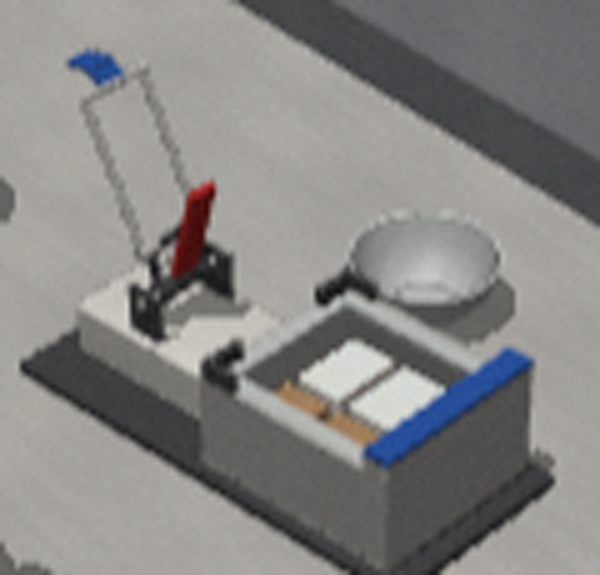

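View pics/s_lid.png

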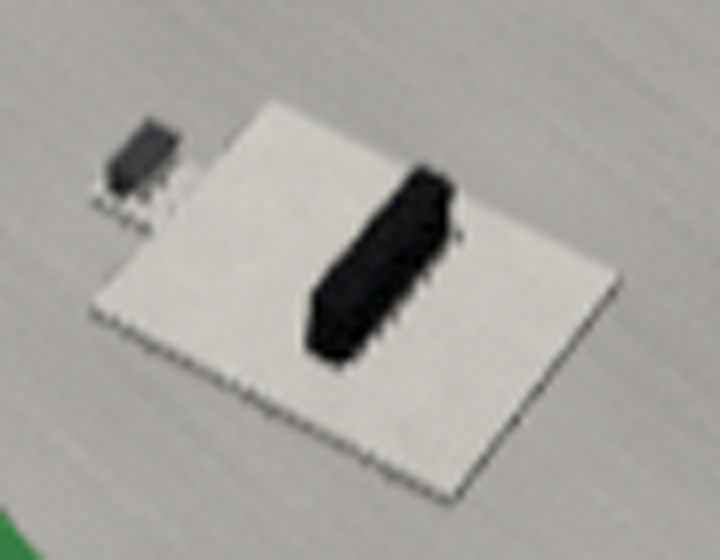

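The white lid in close crops: flat on the table, nose and keeper towards the box (keeper crop top (90,335), handle (355,265)). Box: blue lip at right, lever red near upright, loop leaning back with blue tab at (147,179). Measuring.

```bash
cat > m1.py <<'E'
from plant import env
from h import *
np.set_printoptions(precision=2,suppress=True)
T=Cam(env.camera("top"));S=Cam(env.camera("side"))
def c2p(pts,off,f): return (np.array(pts)+.5)/f-.5+np.array(off)
lt=c2p([(95,170),(465,75),(550,385),(180,490)],(335,180),8)
ls=c2p([(275,100),(620,275),(453,493),(92,303)],(300,250),8)
for C,p in((T,lt),(S,ls)):
    P=np.array([C.onz(q,8) for q in p]); print("lid corners",P[:,:2].tolist())
    c=P.mean(0); fx=(P[1]+P[2]-P[0]-P[3])/2; fy=(P[0]+P[1]-P[2]-P[3])/2
    ax=fx/np.linalg.norm(fx); print("len",np.linalg.norm(fx),np.linalg.norm(fy),"yaw",np.arctan2(fx[1],fx[0]),np.arctan2(-fy[0],fy[1]),"ctr",c[:2],"handle",(c+ax*8.5)[:2])
def mask(img,lo,hi,roi,f=6):
    x0,y0,x1,y1=roi; I=cv2.resize(img[y0:y1,x0:x1],None,fx=f,fy=f,interpolation=cv2.INTER_CUBIC)
    m=cv2.inRange(cv2.cvtColor(I,cv2.COLOR_BGR2HSV),lo,hi)
    cs,_=cv2.findContours(m,0,1); 
    out=[]
    for c in sorted(cs,key=cv2.contourArea)[::-1][:2]:
        if cv2.contourArea(c)<60: continue
        out.append((cv2.contourArea(c)/f/f,(cv2.boxPoints(cv2.minAreaRect(c))+.5)/f-.5+[x0,y0],(c[:,0].mean(0)+.5)/f-.5+[x0,y0]))
    return out
B=((100,110,40),(130,255,255))
Ht=mask(T.img,*B,(255,135,290,205))[0]; print("lip top px",Ht[1].tolist())
P=np.array([T.onz(q,109) for q in Ht[1]]);print(P)
tt=mask(T.img,*B,(130,165,165,195));ts=mask(S.img,*B,(222,112,250,135))
print("tab top",tt[0][1:], "side",ts[0][1:])
print("tri",tri(T,tt[0][1].mean(0),S,ts[0][1].mean(0)))
Rm=((0,120,60),(10,255,255))
rt=mask(T.img,*Rm,(175,160,200,195));rs=mask(S.img,*Rm,(235,140,265,175))
print("red top",rt[0][1],"side",rs[0][1])
# rim corners top: crop (130,95) f4.7
rim=c2p([(413,285),(440,495),(632,235+7)],(130,95),4.7)
print("rim",np.array([T.onz(q,90) for q in rim]))
bd=c2p([(137,325),(168,572),(722,494),(690,250)],(130,95),4.7)
print("board",np.array([T.onz(q,10) for q in bd]))
bb=c2p([(22,366),(383,582),(552,478)],(215,110),5)
print("boardS",np.array([S.onz(q,10) for q in bb]))
lp=c2p([(366,447),(516,347),(532,360),(382,464)],(215,110),5)
print("lipS",np.array([S.onz(q,109) for q in lp]))
E
python3 m1.py
```

```text
lid corners [[521.2841845238224, -255.09390229693116], [555.853033145042, -403.2337323486317], [432.4736068862781, -430.78771319615885], [394.80835829486745, -283.53173185512173]]
len 152.04970419939787 128.026100882019 yaw -1.3309694231596263 -1.3503415469242912 ctr [ 476.1  -343.16] handle [ 478.12 -351.42]
lid corners [[522.8354365480212, -250.96466400010195], [557.1399958450348, -400.1073802025127], [433.8919559853399, -430.104149902788], [396.8371426929816, -280.58095482959084]]
len 153.53622261085337 128.1380621204743 yaw -1.3362660831279227 -1.3360331969870918 ctr [ 477.68 -340.44] handle [ 479.65 -348.71]
lip top px [[263.74999713897705, 145.24999713897705], [271.1699981689453, 144.18999481201172], [278.3000011444092, 194.09999465942383], [270.8799991607666, 195.16000366210938]]
[[680.72   0.57 109.  ]
 [683.48 -21.47 109.  ]
 [533.99 -39.01 109.  ]
 [531.33 -17.2  109.  ]]
tab top (array([[139.58, 175.34],
       [152.11, 173.92],
       [152.91, 180.93],
       [140.38, 182.35]]), array([146.31, 178.23])) side (array([[228.27, 122.2 ],
       [231.54, 117.51],
       [239.55, 123.1 ],
       [236.29, 127.79]]), array([233.71, 122.76]))
tri (array([568.09, 313.05, 236.14]), np.float64(1.0250408241806206))
red top [[186.25 172.08]
 [190.25 172.08]
 [190.25 181.92]
 [186.25 181.92]] side [[248.35 164.73]
 [252.75 145.27]
 [257.69 146.39]
 [253.29 165.85]]
rim [[657.54 139.64  90.  ]
 [522.64 124.16  90.  ]
 [682.63  -0.18  90.  ]]
board [[651.47 333.01  10.  ]
 [484.96 312.36  10.  ]
 [528.91 -55.99  10.  ]
 [695.22 -38.53  10.  ]]
boardS [[484.65 313.79  10.  ]
 [530.67 -39.18  10.  ]
 [693.47 -35.21  10.  ]]
lipS [[536.57 -13.77 109.  ]
 [686.52   0.62 109.  ]
 [684.71 -17.16 109.  ]
 [533.   -33.73 109.  ]]
```

```bash
cat > k.py <<'E'
import numpy as np, json
from scipy.spatial.transform import Rotation as R
def load():
    d=json.load(open("cmd.json")); return np.array(d["p"]),R.from_quat(d["q"])
def save(p,r): json.dump({"p":list(map(float,p)),"q":list(map(float,r.as_quat()))},open("cmd.json","w"))
def down(yaw,pitch=0,axis=None):
    # tool x at heading yaw, z down; pitch = rotation about tool y (rad)
    return R.from_euler("z",yaw)*R.from_euler("x",np.pi)*R.from_euler("y",pitch)
def rows(targets):
    "targets list of (pos, R)"
    p0,r0=load(); D=[];W=[]
    for p,r in targets:
        D.append([round(float(v),1)+0. for v in r0.inv().apply(np.array(p)-p0)])
        W.append([round(float(v),3)+0. for v in (r0.inv()*r).as_rotvec()])
    print(json.dumps(D));print(json.dumps(W))
def sent(d,w):
    p0,r0=load(); save(p0+r0.apply(d),r0*R.from_rotvec(w))
E
python3 - <<'E'
from k import *
r=down(1.258); print(r.as_quat())
save([153.856,475.725,231.306],r)
# probe
rows([([250,380,300],down(1.4)),([350,200,320],down(1.5)),([420,0,300],down(1.6)),([470,-250,250],down(1.7)),([478.9,-350,110],down(1.805))])
from h import *
from plant import env
T=Cam(env.camera("top"));print(T.onz((68,205),200),T.onz((206,124),50))
E
```

```text
[8.08616249e-01 5.88336436e-01 3.60252167e-17 4.95134651e-17]
[[-61.5, 120.9, -68.7], [-202.0, 271.5, -88.7], [-370.7, 399.6, -68.7], [-593.2, 524.1, -18.7], [-685.6, 563.4, 121.3]]
[[0.0, 0.0, -0.142], [0.0, 0.0, -0.242], [0.0, 0.0, -0.342], [0.0, 0.0, -0.442], [0.0, 0.0, -0.547]]
[504.65046257 533.40515151 200.        ] [765.27766115 178.31833092  50.        ]
```

>>> carry_out --delta_pos '[[-61.5,120.9,-68.7],[-61.5,120.9,-68.7],[-61.5,120.9,-68.7]]' --twist '[[0,0,-0.142],[0,0,-0.142],[0,0,-0.142]]' --claw 50 --newtons 60

```text
clock: 0.62
tool_pos: [251.5, 378.6, 301.6]
eef_rot: [0.765, 0.644, 0.001, -0.0]
wrist_force: [0.4, 0.9, -0.2]
opening: 49.6
```

```bash
python3 - <<'E'
from k import *
from plant import env
sent([-61.5,120.9,-68.7],[0,0,-.142])
s=env.sense();print(s["joint_pos"].round(3),s["tool_pos"].round(1),s["clock"])
rows([([350,200,320],down(1.5)),([420,0,300],down(1.6)),([470,-250,250],down(1.7)),([478.9,-350,110],down(1.805))])
E
```

```text
[ 0.985  0.116  0.026  1.479 -0.     1.157] [251.5 378.6 301.6] 0.625
[[-160.4, 129.2, -20.0], [-345.6, 232.1, 0.0], [-583.4, 323.9, 50.0], [-680.5, 349.7, 190.0]]
[[0.0, 0.0, -0.1], [0.0, 0.0, -0.2], [0.0, 0.0, -0.3], [0.0, 0.0, -0.405]]
```

>>> carry_out --delta_pos '[[-160.4,129.2,-20],[-160.4,129.2,-20],[-160.4,129.2,-20],[-345.6,232.1,0],[-345.6,232.1,0],[-345.6,232.1,0],[-345.6,232.1,0],[-583.4,323.9,50],[-583.4,323.9,50],[-583.4,323.9,50],[-583.4,323.9,50],[-680.5,349.7,190],[-680.5,349.7,190],[-680.5,349.7,190],[-680.5,349.7,190],[-680.5,349.7,190]]' --twist '[[0,0,-0.1],[0,0,-0.1],[0,0,-0.1],[0,0,-0.2],[0,0,-0.2],[0,0,-0.2],[0,0,-0.2],[0,0,-0.3],[0,0,-0.3],[0,0,-0.3],[0,0,-0.3],[0,0,-0.405],[0,0,-0.405],[0,0,-0.405],[0,0,-0.405],[0,0,-0.405]]'

```text
clock: 2.62
tool_pos: [479.1, -349.8, 110.7]
eef_rot: [0.62, 0.785, 0.0, 0.0]
wrist_force: [-0.5, 0.4, 1.0]
opening: 50.1
```

```bash
python3 - <<'E'
from k import *
from h import *
from plant import env
sent([-680.5,349.7,190],[0,0,-.405])
s=env.sense();print(s["joint_pos"].round(3),s["tool_pos"].round(1),s["eef_rot"].round(4),s["clock"],load()[0],load()[1].as_quat())
T=Cam(env.camera("top"));S=Cam(env.camera("side"))
u=T.proj(s["tool_pos"])[0];v=S.proj(s["tool_pos"])[0];print(u,v)
for C,w in((T,u),(S,v)): cv2.circle(C.img,tuple(int(round(a)) for a in w),1,(0,0,255),-1)
a=cv2.resize(T.img[180:250,335:415],None,fx=5,fy=5);b=cv2.resize(S.img[230:320,300:400],None,fx=4,fy=4)
o=np.zeros((360,800,3),np.uint8);o[:350,:400]=a;o[:360,400:800]=b;cv2.imwrite("pics/ab1.png",o)
E
```

```text
[-0.631  0.45  -0.01   1.11   0.    -0.865] [ 479.1 -349.8  110.7] [6.197e-01 7.849e-01 1.000e-04 1.000e-04] 2.625 [ 478.91386615 -350.03028014  110.006     ] [6.19649711e-01 7.84878485e-01 2.13124759e-17 5.74036395e-17]
[384.77615575 210.32370535] [349.73976171 263.29399656]
```

View pics/ab1.png

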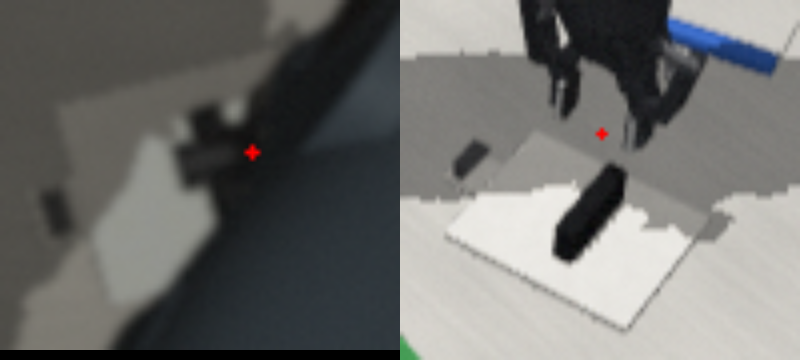

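Gripper is over the black handle bar, jaws straddling its thickness (side mark at TCP projection between the fingertips). Descend and grip.

>>> carry_out --delta_pos '[[0,0,50],[0,0,80],[0,0,97],[0,0,97],[0,0,97]]' --twist '[[0,0,0],[0,0,0],[0,0,0],[0,0,0],[0,0,0]]'

```text
clock: 3.35
tool_pos: [479.8, -350.5, 14.6]
eef_rot: [0.62, 0.785, 0.0, 0.001]
wrist_force: [-0.1, -0.1, 0.0]
opening: 50.0
```

>>> carry_out --delta_pos '[[0,0,0],[0,0,0],[0,0,0],[0,0,0],[0,0,0],[0,0,0]]' --twist '[[0,0,0],[0,0,0],[0,0,0],[0,0,0],[0,0,0],[0,0,0]]' --claw 5 --newtons 80

```text
clock: 4.1
tool_pos: [479.4, -350.5, 14.0]
eef_rot: [0.62, 0.785, -0.0, 0.001]
wrist_force: [-1.2, 0.4, 8.5]
opening: 17.1
```

>>> carry_out --delta_pos '[[0,0,-30],[0,0,-80],[0,0,-130],[0,0,-150],[0,0,-150],[0,0,-150]]' --twist '[[0,0,0],[0,0,0],[0,0,0],[0,0,0],[0,0,0],[0,0,0]]'

```text
clock: 4.85
tool_pos: [478.4, -349.7, 161.6]
eef_rot: [0.62, 0.785, -0.0, -0.001]
wrist_force: [0.1, 0.1, -4.8]
opening: 16.5
```

```bash
python3 - <<'E'
from k import *
from h import *
from plant import env
sent([0,0,97],[0,0,0]);sent([0,0,-150],[0,0,0])
s=env.sense();print(s["joint_pos"].round(3),s["tool_pos"].round(1),s["wrist_force"].round(1),s["moment"].round(2),s["opening"],s["clock"],load()[0])
T=Cam(env.camera("top"));S=Cam(env.camera("side"))
a=cv2.resize(T.img[150:270,320:440],None,fx=3,fy=3);b=cv2.resize(S.img[180:300,280:400],None,fx=3,fy=3)
cv2.imwrite("pics/ab2.png",np.hstack([a,b]))
E
```

```text
[-0.631  0.426  0.085  1.231 -0.    -0.865] [ 478.4 -349.7  161.6] [ 0.1  0.1 -4.8] [-0.02 -0.07 -0.02] 16.463276295895387 4.85 [ 478.91386615 -350.03028014  163.006     ]
```

View pics/ab2.png

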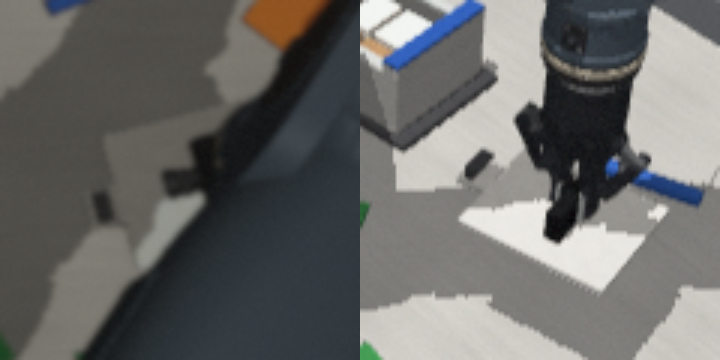

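Lid held level (side crop: plate corners (460,220), (603,290), (667,210)). Compute lever angle and the hover poses.

```bash
cat > g.py <<'E'
import numpy as np
from k import *
O=np.array([579.5,235.3]);YB=-1.452
ux=np.array([np.cos(YB),np.sin(YB)]);uy=np.array([-ux[1],ux[0]])
def w(x,y,z): return np.r_[O+x*ux+y*uy,z]
def b(p): d=np.array(p[:2])-O; return np.array([d@ux,d@uy,p[2]])
TZ=14.0  # TCP above lid underside
def lidpose(rx,rz,th,y=0.,dz=1.2):
    "TCP pose for rear-lower edge at box x rx, z rz, nose-up th"
    xl=np.array([np.cos(th),-np.sin(th)]);zl=np.array([np.sin(th),np.cos(th)])
    t=np.array([rx,rz])-69*xl+TZ*zl
    return w(t[0],y,t[1]+dz),down(YB+np.pi,th)
E
python3 - <<'E'
from g import *
from h import *
from plant import env
T=Cam(env.camera("top"));S=Cam(env.camera("side"))
def onplane(C,uv,y=0):
    o,d=C.ray(uv); n=np.r_[uy,0]; t=(y+O@uy-o@n)/(d@n); return b(o+t*d)
for uv in [(255.2,146),(251,165.3)]: print("side red",onplane(S,uv))
print(np.r_[b(T.onz((188.2,172.5),175)),b(T.onz((188.2,181.5),175))])
print("tab",b([568.1,313,236]))
rows([([480,-300,200],down(1.78,0)),(w(172-40,0,0)*[1,1,0]+[20,-110,200],down(1.73,.07)),lidpose(235,125,.14),lidpose(235,105,.14)])
E
```

```text
side red [ 2.31863326e+01 -3.59712260e-14  1.82834337e+02]
side red [-2.33930870e+00 -5.72875081e-14  8.73977863e+01]
[ 23.96292585   9.36308558 175.          20.82497978 -15.87437728
 175.        ]
tab [-78.50346624  -2.11087397 236.        ]
[[48.4, 12.7, -37.0], [303.2, 212.4, -37.0], [378.5, 214.3, 13.3], [378.5, 214.3, 33.3]]
[[0.0, 0.0, 0.025], [-0.003, 0.07, 0.075], [-0.008, 0.14, 0.115], [-0.008, 0.14, 0.115]]
```

>>> carry_out --delta_pos '[[48.4,12.7,-37],[48.4,12.7,-37],[150,100,-37],[303.2,212.4,-37],[303.2,212.4,-37],[303.2,212.4,-37],[303.2,212.4,-37],[378.5,214.3,13.3],[378.5,214.3,13.3],[378.5,214.3,13.3],[378.5,214.3,13.3],[378.5,214.3,13.3],[378.5,214.3,13.3],[378.5,214.3,13.3]]' --twist '[[0,0,0.025],[0,0,0.025],[0,0,0.05],[-0.003,0.07,0.075],[-0.003,0.07,0.075],[-0.003,0.07,0.075],[-0.003,0.07,0.075],[-0.008,0.14,0.115],[-0.008,0.14,0.115],[-0.008,0.14,0.115],[-0.008,0.14,0.115],[-0.008,0.14,0.115],[-0.008,0.14,0.115],[-0.008,0.14,0.115]]'

```text
clock: 6.8
tool_pos: [599.7, 67.5, 149.9]
eef_rot: [0.662, 0.746, 0.047, -0.052]
wrist_force: [0.1, 0.4, -3.2]
opening: 17.0
```

```bash
python3 - <<'E'
from g import *
from h import *
from plant import env
sent([378.5,214.3,13.3],[-.008,.14,.115])
s=env.sense();print(s["joint_pos"].round(3),s["tool_pos"].round(1),b(s["tool_pos"]),R.from_quat(s["eef_rot"]).as_matrix()[:,0],load()[1].as_matrix()[:,0],s["wrist_force"].round(1),s["moment"].round(2),s["opening"],s["clock"],load()[0])
T=Cam(env.camera("top"));S=Cam(env.camera("side"))
cv2.imwrite("pics/hT.png",T.img);cv2.imwrite("pics/hS.png",S.img)
crop(T.img,150,100,310,225,5,"pics/hTc.png")
crop(S.img,215,110,345,225,5,"pics/hSc.png")
E
```

```text
[ 0.039  0.46   0.099  1.22   0.14  -0.08 ] [599.7  67.5 149.9] [169.05603948   0.18221465 149.90467792] [-0.11704209  0.98325862  0.13965543] [-0.11756502  0.98319095  0.13969259] [ 0.1  0.4 -3.2] [-0.29  0.01 -0.01] 17.016067158810497 6.8 [599.52544188  67.86873613 149.706     ]
```

View pics/hTc.png

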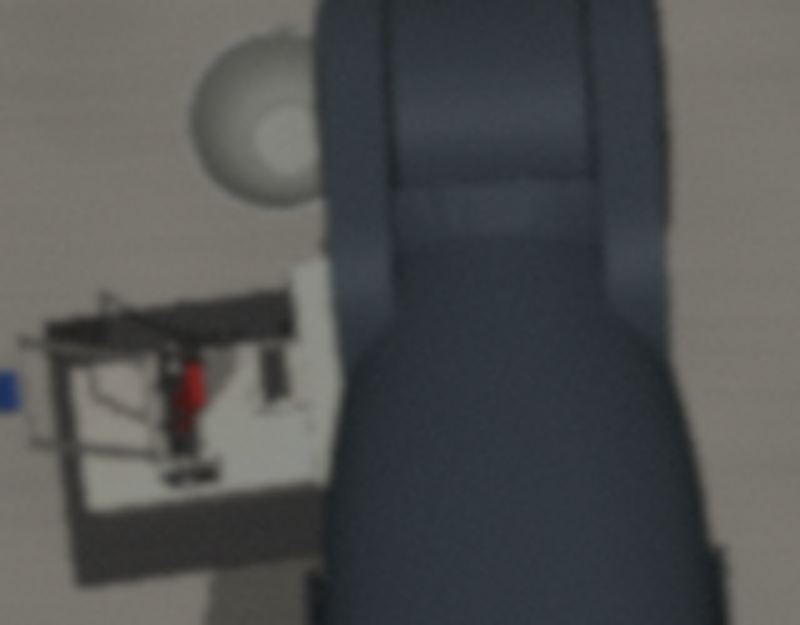

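View pics/hSc.png

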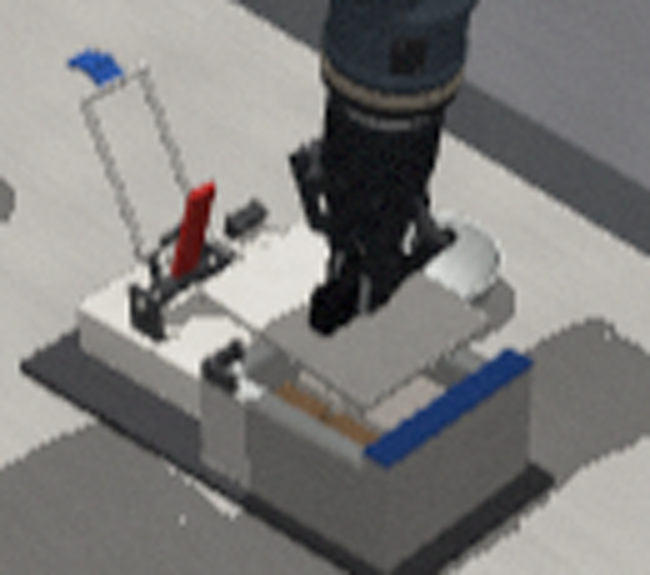

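```bash
python3 - <<'E'
from g import *
from h import *
from plant import env
np.set_printoptions(precision=1,suppress=True)
T=Cam(env.camera("top"));S=Cam(env.camera("side"))
th=.14; s=env.sense()
bt=b(s["tool_pos"]); xl=np.array([np.cos(th),0,-np.sin(th)]);zl=np.array([np.sin(th),0,np.cos(th)]);yl=np.array([0,1,0])
def L(x,y,z): # lid coords, z from underside
    q=bt-TZ*zl+x*xl+y*yl+z*zl; return w(*q)
off=np.array([215,110])
tocrop=lambda C,p,o: (C.proj(p)[0]-o+.5)*5-.5
for n,q in dict(rearLnear=(69,-65,0),rearUnear=(69,-65,8),rearLfar=(69,65,0),rearUfar=(69,65,8),kTopR=(-103+6.5,0,25),frontUnear=(-86,-65,8),frontUfar=(-86,65,8)).items():
    print(n,tocrop(S,L(*q),off),"top",tocrop(T,L(*q),np.array([150,100])))
for n,q in dict(lipnear=(245,-75,109),lipfar=(245,75,109),lipRnear=(267,-75,109),lipRfar=(267,75,109),rimfrontnear=(93,-75,90),boardnear=(-90,-85,0)).items():
    print(n,tocrop(S,w(*q),off),"top",tocrop(T,w(*q),np.array([130,95]))*.94)
for y in(-65,65):print(tocrop(S,w(235.4,y,126.4),off))
E
```

```text
rearLnear [365.5 416.9] top [586.3 454.6]
rearUnear [366.9 408.2] top [588.2 452.4]
rearLfar [492.7 329.3] top [555.2 236.3]
rearUfar [494.4 320.7] top [556.9 232.9]
kTopR [256.6 220.8] top [285.6 368.5]
frontUnear [199.3 287.8] top [318.7 484.8]
frontUfar [328.9 208. ] top [289.3 260.7]
lipnear [366.2 450.8] top [663.4 468.3]
lipfar [512.  348.8] top [629.9 234.5]
lipRnear [391.3 465.4] top [698.3 463.4]
lipRfar [536.8 362. ] top [664.5 229.8]
rimfrontnear [202.5 377.2] top [424.4 505.8]
boardnear [ 22.1 376.2] top [168.  574.2]
[365.8 417. ]
[493.  329.4]
```

```bash
python3 - <<'E'
import cv2
from h import *
S=cv2.imread("pics/hS.png");T=cv2.imread("pics/hT.png")
crop(S,255,150,330,205,10,"pics/z1.png")
crop(S,215,140,300,200,9,"pics/z2.png")
E
```

```text
(no output)
```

View pics/z1.png

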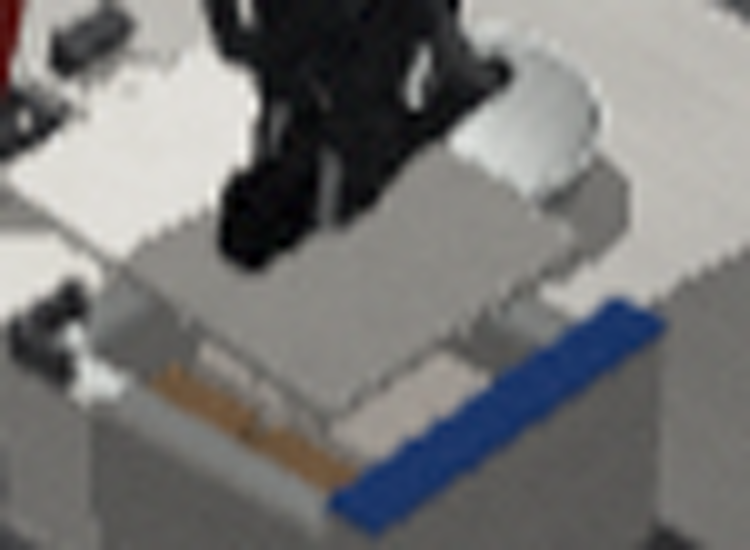

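View pics/z2.png

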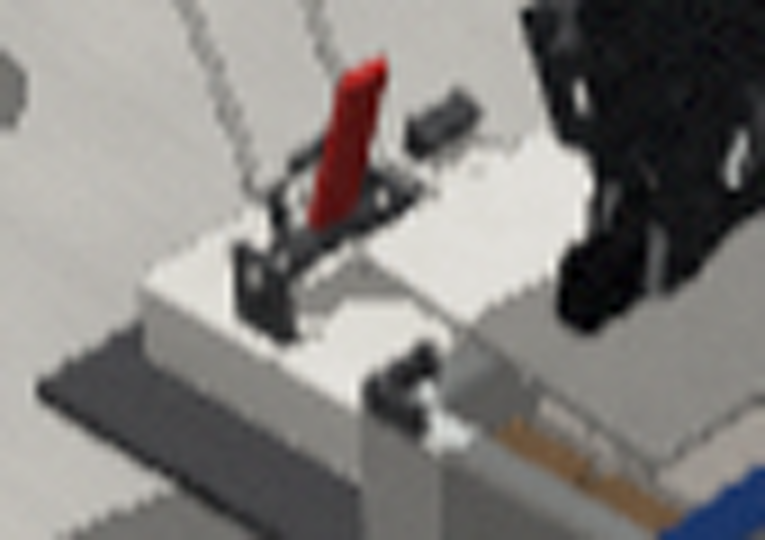

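Side zoom: lid plate corners near (288,190) and (312,173), lip (288,200)–(317,180): lid about 1.5 mm too far to +y of the box in both views. Correct this, descend ahead of the lip, then slide in.

```bash
sed -i 's/^O=.*/O=np.array([577.9,235.1])/; s/dz=1.2/dz=0./' g.py; python3 - <<'E'
from g import *
rows([lidpose(234,108,.14),lidpose(235,92.2,.14),lidpose(243,92.2,.14),lidpose(251,92.2,.14),lidpose(254,92.2,.14)])
E
```

```text
Traceback (most recent call last):
  File "g.py", line 4, in <module>
    ux=np.array([np.cos(YB),np.sin(YB)]);uy=np.array([-ux[1],ux[0]])
                        ^^
NameError: name 'YB' is not defined
```

```bash
sed -i 's/^O=.*/O=np.array([577.9,235.1]);YB=-1.452/' g.py; python3 - <<'E'
from g import *
rows([lidpose(234,108,.14),lidpose(235,92.2,.14),lidpose(243,92.2,.14),lidpose(251,92.2,.14),lidpose(254,92.2,.14)])
E
```

```text
[[-1.6, -1.7, 18.2], [-4.8, -1.7, 33.7], [-12.7, -1.7, 32.6], [-20.6, -1.7, 31.4], [-23.6, -1.7, 31.0]]
[[0.0, 0.0, 0.0], [0.0, 0.0, 0.0], [0.0, 0.0, 0.0], [0.0, 0.0, 0.0], [0.0, 0.0, 0.0]]
```

>>> carry_out --delta_pos '[[-1.6,-1.7,9],[-1.6,-1.7,18],[-3,-1.7,26],[-4.8,-1.7,33.7],[-4.8,-1.7,33.7],[-4.8,-1.7,33.7]]' --twist '[[0,0,0],[0,0,0],[0,0,0],[0,0,0],[0,0,0],[0,0,0]]'

```text
clock: 7.75
tool_pos: [598.0, 67.6, 115.9]
eef_rot: [0.662, 0.746, 0.047, -0.052]
wrist_force: [0.4, -0.2, -3.5]
opening: 16.9
```

```bash
python3 - <<'E'
from g import *
from h import *
from plant import env
sent([-4.8,-1.7,33.7],[0,0,0])
s=env.sense();print(b(s["tool_pos"]),b(load()[0]),s["wrist_force"].round(1),s["moment"].round(2),s["clock"])
T=Cam(env.camera("top"));S=Cam(env.camera("side"))
crop(S.img,235,140,330,210,8,"pics/e1.png")
E
```

```text
[1.68688126e+02 8.39026893e-02 1.15857082e+02] [ 1.68661281e+02 -4.91709376e-02  1.15666029e+02] [ 0.4 -0.2 -3.5] [-0.32 -0.08 -0.03] 7.75
```

View pics/e1.png

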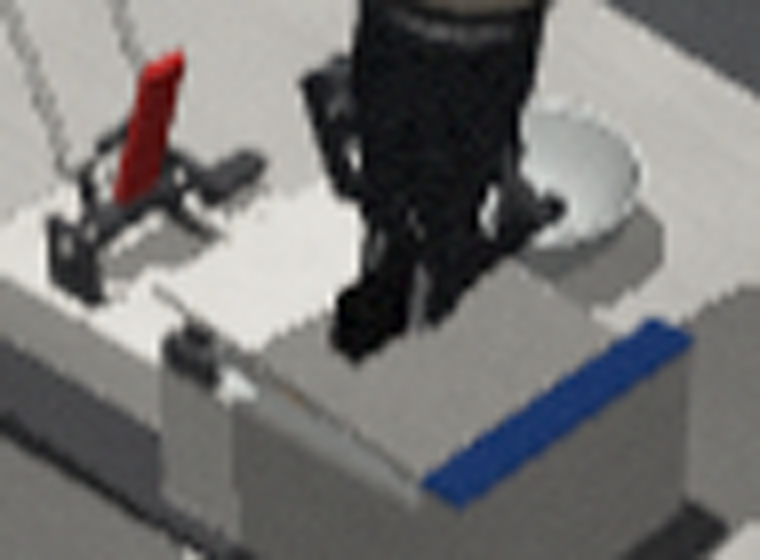

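The lid's rear edge lies just ahead of the lip, no contact. Slide in.

>>> carry_out --delta_pos '[[-4,0,-0.6],[-7.9,0,-1.1],[-11.9,0,-1.7],[-15.8,0,-2.2],[-18.8,0,-2.6],[-18.8,0,-2.6]]' --twist '[[0,0,0],[0,0,0],[0,0,0],[0,0,0],[0,0,0],[0,0,0]]'

```text
clock: 8.6
tool_pos: [600.1, 48.5, 115.6]
eef_rot: [0.662, 0.746, 0.046, -0.052]
wrist_force: [-0.7, 0.3, -3.5]
opening: 16.5
```

>>> carry_out --delta_pos '[[-2,0,-0.3],[-4,0,-0.6],[-4,0,-0.6]]' --twist '[[0,0,0],[0,0,0],[0,0,0]]'

```text
clock: 8.98
tool_pos: [600.6, 44.6, 115.6]
eef_rot: [0.662, 0.746, 0.046, -0.052]
wrist_force: [-0.4, 0.4, -4.1]
opening: 16.7
```

```bash
python3 - <<'E'
from g import *
from plant import env
sent([-18.8,0,-2.6],[0,0,0]);sent([-4,0,-.6],[0,0,0])
s=env.sense();print(b(s["tool_pos"]),b(load()[0]),s["wrist_force"].round(1),s["moment"].round(2),s["clock"])
E
```

```text
[ 1.91798087e+02 -4.12376734e-02  1.15639477e+02] [ 1.91684740e+02 -4.40220098e-02  1.15649661e+02] [-0.4  0.4 -4.1] [-0.26 -0.04 -0.01] 8.975
```

>>> carry_out --delta_pos '[[-1,0,-0.1],[-2,0,-0.3],[-2,0,-0.3]]' --twist '[[0,0,0],[0,0,0],[0,0,0]]'

```text
clock: 9.35
tool_pos: [600.8, 43.4, 115.8]
eef_rot: [0.662, 0.746, 0.047, -0.053]
wrist_force: [-0.8, 5.4, -3.8]
opening: 17.1
```

>>> carry_out --delta_pos '[[-1,0,-0.1],[-1.5,0,-0.2],[-1.5,0,-0.2]]' --twist '[[0,0,0],[0,0,0],[0,0,0]]'

```text
clock: 9.72
tool_pos: [600.8, 43.2, 116.0]
eef_rot: [0.662, 0.746, 0.048, -0.054]
wrist_force: [-2.3, 13.9, -0.1]
opening: 16.5
```

```bash
sed -i 's/^O=.*/O=np.array([577.7,236.7]);YB=-1.452/' g.py; python3 - <<'E'
from g import *
sent([-2,0,-.3],[0,0,0]);sent([-1.5,0,-.2],[0,0,0])
rows([lidpose(260,91.8,.14),lidpose(260,91.5,.11),lidpose(260,91.3,.08),lidpose(260,91,.05),lidpose(260,90.6,.025),lidpose(260,90,0)])
E
```

```text
[[3.1, 0.0, 0.8], [3.5, 0.0, 3.2], [3.8, 0.0, 5.5], [4.0, 0.0, 7.9], [4.1, 0.0, 10.0], [4.1, 0.0, 12.4]]
[[0.0, 0.0, 0.0], [0.0, -0.03, 0.0], [0.0, -0.06, 0.0], [0.0, -0.09, 0.0], [0.0, -0.115, 0.0], [0.0, -0.14, 0.0]]
```

>>> carry_out --delta_pos '[[3.1,0,0.8],[3.5,0,3.2],[3.8,0,5.5],[4,0,7.9],[4,0,7.9]]' --twist '[[0,0,0],[0,-0.03,0],[0,-0.06,0],[0,-0.09,0],[0,-0.09,0]]'

```text
clock: 10.35
tool_pos: [600.2, 46.9, 108.2]
eef_rot: [0.663, 0.748, 0.016, -0.019]
wrist_force: [0.3, -0.8, -4.2]
opening: 17.0
```

```bash
python3 - <<'E'
from g import *
from h import *
from plant import env
sent([4,0,7.9],[0,-.09,0])
s=env.sense();print(b(s["tool_pos"]),b(load()[0]),s["wrist_force"].round(1),s["moment"].round(2),s["clock"])
rows([lidpose(260,90.6,.025),lidpose(260,90,0),lidpose(260,89,0)])
S=Cam(env.camera("side"))
crop(S.img,235,140,330,210,8,"pics/e2.png")
E
```

```text
[ 1.91112540e+02 -1.58234728e-01  1.08228588e+02] [ 1.91768345e+02 -3.59216226e-02  1.08392065e+02] [ 0.3 -0.8 -4.2] [-0.13  0.01  0.03] 10.35
[[0.3, 0.0, 2.1], [0.5, 0.0, 4.4], [0.5, 0.0, 5.4]]
[[0.0, -0.025, 0.0], [0.0, -0.05, 0.0], [0.0, -0.05, 0.0]]
```

View pics/e2.png

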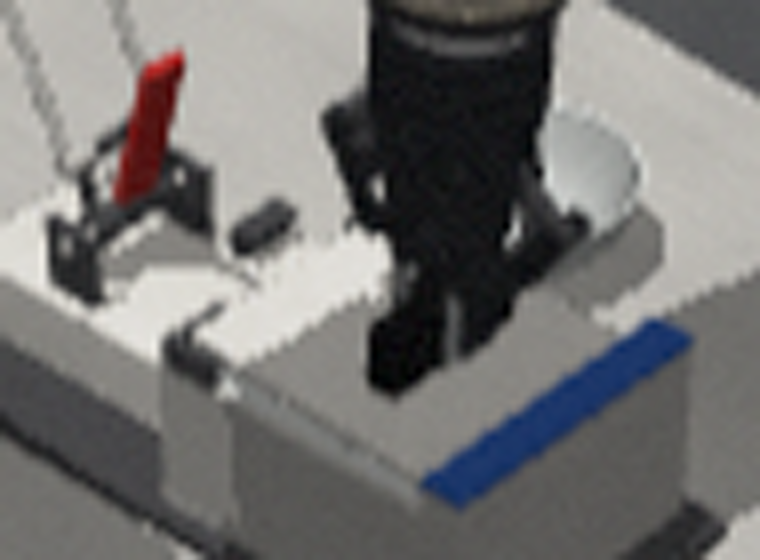

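No contact yet, lid near flat and above the lugs' inner side. Finish lowering, slightly further back.

>>> carry_out --delta_pos '[[-0.2,0,0],[-0.2,0,2.1],[0,0,4.4],[0,0,5.6],[0,0,5.6],[0,0,5.6]]' --twist '[[0,0,0],[0,-0.025,0],[0,-0.05,0],[0,-0.05,0],[0,-0.05,0],[0,-0.05,0]]'

```text
clock: 11.15
tool_pos: [600.5, 46.3, 104.0]
eef_rot: [0.664, 0.748, -0.0, 0.001]
wrist_force: [-7.0, -4.1, 15.4]
opening: 16.8
```

```bash
python3 - <<'E'
from g import *
from h import *
from plant import env
sent([0,0,5.6],[0,-.05,0])
s=env.sense();print(b(s["tool_pos"]),b(load()[0]),s["wrist_force"].round(1),s["moment"].round(2),s["clock"],R.from_quat(s["eef_rot"]).as_matrix()[:,2])
S=Cam(env.camera("side"))
crop(S.img,235,140,330,210,8,"pics/e3.png")
E
```

```text
[1.91747482e+02 7.70723978e-02 1.03982739e+02] [ 1.91487617e+02 -3.63856633e-02  1.02799106e+02] [-7.  -4.1 15.4] [-0.67  1.35 -0.01] 11.15 [ 0.00124447 -0.00149509 -0.99999811]
```

View pics/e3.png

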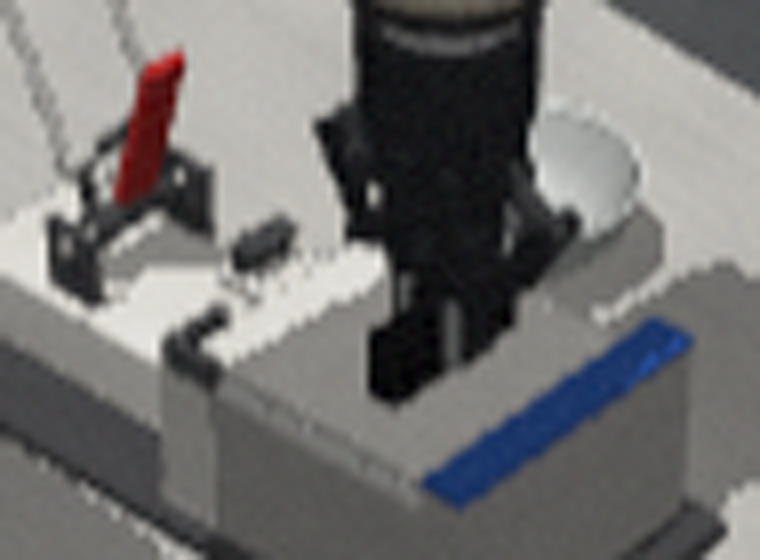

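Flat: underside at 90.0 mm by TCP height, 15 N down. Release and rise.

>>> carry_out --delta_pos '[[0,0,-0.5],[0,0,-0.5],[0,0,-0.5],[0,0,-0.5]]' --twist '[[0,0,0],[0,0,0],[0,0,0],[0,0,0]]' --claw 36

```text
clock: 11.7
tool_pos: [600.4, 46.6, 103.2]
eef_rot: [0.664, 0.748, -0.0, -0.0]
wrist_force: [-0.7, -0.2, 0.4]
opening: 36.3
```

>>> carry_out --delta_pos '[[0,0,-20],[0,0,-60],[0,0,-110],[0,0,-160],[0,0,-160]]' --twist '[[0,0,0],[0,0,0],[0,0,0],[0,0,0],[0,0,0]]'

```text
clock: 12.32
tool_pos: [601.9, 46.6, 267.2]
eef_rot: [0.664, 0.748, 0.002, 0.002]
wrist_force: [-0.4, 0.9, 0.5]
opening: 36.0
```

```bash
python3 - <<'E'
from g import *
from h import *
from plant import env
sent([0,0,-.5],[0,0,0]);sent([0,0,-160],[0,0,0])
s=env.sense();print(b(s["tool_pos"]),b(load()[0]),s["wrist_force"].round(1),s["clock"])
S=Cam(env.camera("side"));T=Cam(env.camera("top"))
crop(S.img,215,110,335,210,6,"pics/e4.png")
crop(T.img,130,120,300,215,4.7,"pics/e4t.png")
E
```

```text
[191.61450221   1.52671492 267.22799844] [ 1.91511843e+02 -2.48658007e-02  2.63299104e+02] [-0.4  0.9  0.5] 12.325
```

View pics/e4.png

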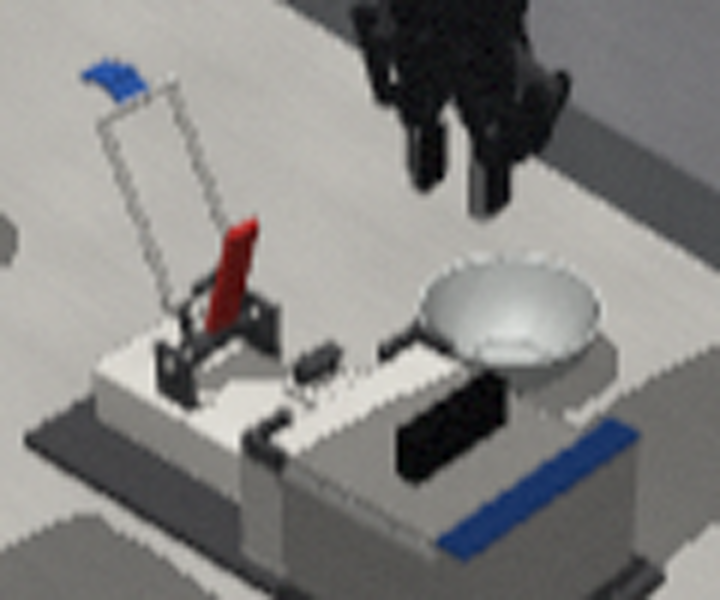

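View pics/e4t.png

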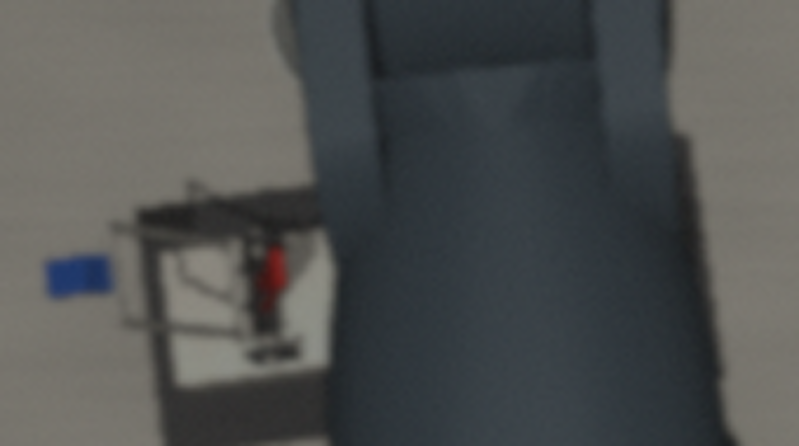

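Lid flat under the lip, behind the lugs (side crop: lug (265,435), lip (540,490)); tab at crop (115,75). Now the loop: closed fingers go over it, down behind the tab and push towards the lid.

```bash
python3 - <<'E'
from g import *
r=down(YB+np.pi)
P=lambda x,z,y=0:(w(x,y,z),r)
rows([P(150,305),P(-100,305),P(-138,290),P(-138,216)])
E
```

```text
[[41.5, 0.0, -41.7], [291.5, 0.1, -41.7], [329.5, 0.1, -26.7], [329.5, 0.1, 47.3]]
[[0.0, 0.0, 0.0], [0.0, 0.0, 0.0], [0.0, 0.0, 0.0], [0.0, 0.0, 0.0]]
```

>>> carry_out --delta_pos '[[41.5,0,-41.7],[100,0,-42],[160,0,-42],[220,0,-42],[280,0,-42],[325,0,-35],[329.5,0,-26.7],[329.5,0,-26.7],[329.5,0,0],[329.5,0,47.3],[329.5,0,47.3],[329.5,0,47.3]]' --twist '[[0,0,0],[0,0,0],[0,0,0],[0,0,0],[0,0,0],[0,0,0],[0,0,0],[0,0,0],[0,0,0],[0,0,0],[0,0,0],[0,0,0]]' --claw 0

```text
clock: 13.92
tool_pos: [562.2, 373.4, 218.6]
eef_rot: [0.664, 0.748, 0.001, 0.0]
wrist_force: [-1.2, -0.1, 0.3]
opening: -0.3
```

```bash
python3 - <<'E'
from g import *
from h import *
from plant import env
sent([329.5,0,47.3],[0,0,0])
s=env.sense();print(b(s["tool_pos"]),b(load()[0]),s["wrist_force"].round(1),s["opening"],s["clock"])
S=Cam(env.camera("side"));T=Cam(env.camera("top"))
a=cv2.resize(S.img[80:200,190:300],None,fx=4,fy=4);bb=cv2.resize(T.img[120:240,110:200],None,fx=4,fy=4)
cv2.imwrite("pics/f1.png",np.hstack([a,bb]))
E
```

```text
[-137.54433258    0.79843365  218.63849796] [-1.37995285e+02 -1.01962809e-01  2.16048845e+02] [-1.2 -0.1  0.3] -0.27748745279491055 13.925
```

View pics/f1.png

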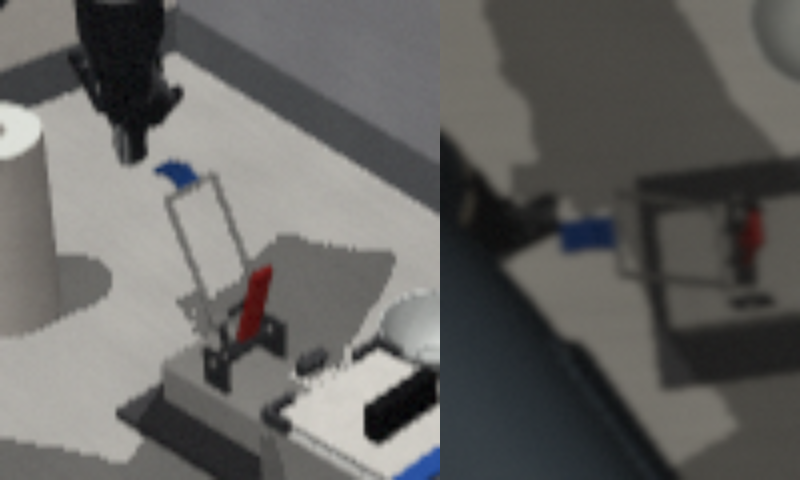

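```bash
python3 - <<'E'
from g import *
from h import *
from plant import env
S=Cam(env.camera("side"));T=Cam(env.camera("top"))
s=env.sense(); p=s["tool_pos"]
print("T",((T.proj(p)[0]-[110,120])*4+[440,0]),((T.proj(p+[0,0,60])[0]-[110,120])*4+[440,0]),"S",(S.proj(p)[0]-[190,80])*4)
q=w(-77,0,236);print("tab pred T",((T.proj(q)[0]-[110,120])*4+[440,0]),"S",(S.proj(q)[0]-[190,80])*4, b(p))
E
```

```text
T [501.16773993 246.87808898] [472.73441213 232.22091626] S [130.2936637  163.10518628]
tab pred T [585.32586775 231.22513458] S [175.43949569 170.52221106] [-138.28676042    0.90184621  218.0042616 ]
```

Side: fingertip at (130,163) just behind tab (175,172), aligned in y. Push.

>>> carry_out --delta_pos '[[-15,0,0],[-30,0,0],[-45,0,0],[-57,0,0],[-68,0,0],[-78,0,0],[-86,0,0],[-86,0,0]]' --twist '[[0,0,0],[0,0,0],[0,0,0],[0,0,0],[0,0,0],[0,0,0],[0,0,0],[0,0,0]]'

```text
clock: 15.12
tool_pos: [573.3, 289.8, 220.7]
eef_rot: [0.664, 0.748, 0.005, 0.001]
wrist_force: [-2.2, 10.3, 37.0]
opening: -0.2
```

```bash
python3 - <<'E'
from g import *
from h import *
from plant import env
sent([-86,0,0],[0,0,0])
s=env.sense();print(b(s["tool_pos"]),s["wrist_force"].round(1),s["clock"])
S=Cam(env.camera("side"));T=Cam(env.camera("top"))
a=cv2.resize(S.img[80:200,190:300],None,fx=4,fy=4);bb=cv2.resize(T.img[120:240,110:200],None,fx=4,fy=4)
cv2.imwrite("pics/f2.png",np.hstack([a,bb]))
E
```

```text
[-53.20824505   1.89893175 220.65313849] [-2.2 10.3 37. ] 15.125
```

View pics/f2.png

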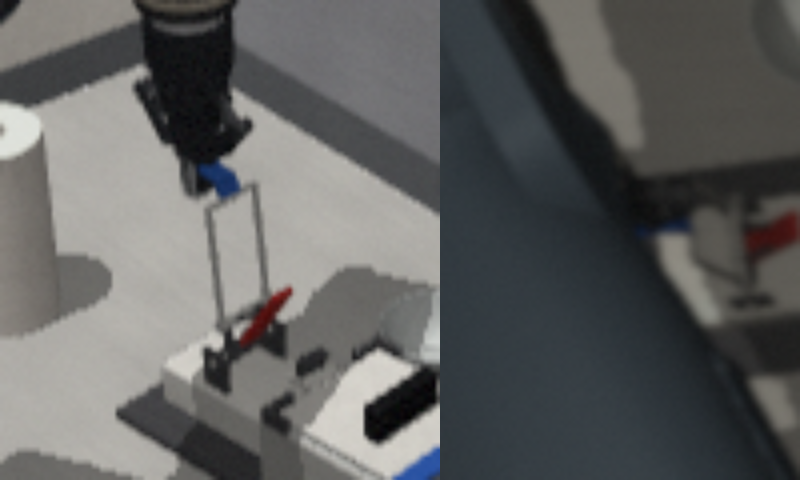

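```bash
python3 - <<'E'
from g import *
from h import *
from plant import env
S=Cam(env.camera("side"))
def onplane(C,uv,y=0):
    o,d=C.ray(uv); n=np.r_[uy,0]; t=(y+O@uy-o@n)/(d@n); return b(o+t*d)
for n,uv in dict(tabend=(205,168),tabroot=(232,192),bar=(232,197),levtip=(290,290),levbase=(245,342)).items():
    print(n,onplane(S,np.array(uv)/4+[190,80]).round(1))
crop(S.img,225,95,275,145,10,"pics/f3.png")
E
```

```text
tabend [-38.5  -0.  254.5]
tabroot [ -5.8  -0.  244. ]
bar [ -6.1  -0.  238.8]
levtip [ 61.5  -0.  173.4]
levbase [ 2.2 -0.  88.8]
```

View pics/f3.png

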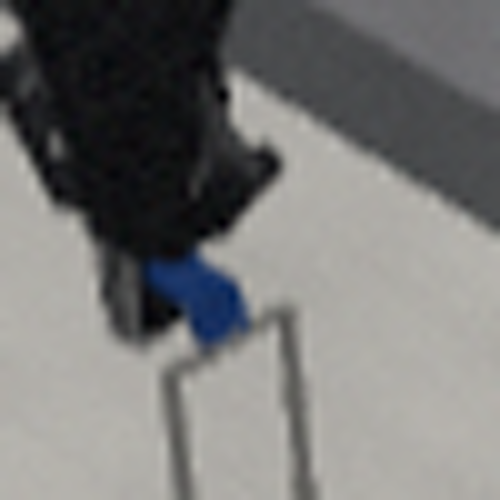

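The tab end caught under the gripper's knuckle (crop (170,265)), and the lever was pushed to its ~2.0 stop. That is harmless; I raise the tool so contact is near the fingertip and continue.

>>> carry_out --delta_pos '[[2,0,-12],[2,0,-23],[2,0,-23],[-8,0,-23],[-16,0,-23],[-24,0,-23],[-32,0,-23],[-40,0,-23],[-40,0,-23]]' --twist '[[0,0,0],[0,0,0],[0,0,0],[0,0,0],[0,0,0],[0,0,0],[0,0,0],[0,0,0],[0,0,0]]'

```text
clock: 16.4
tool_pos: [576.3, 248.0, 239.1]
eef_rot: [0.664, 0.748, 0.0, -0.0]
wrist_force: [0.1, 0.2, -0.3]
opening: 0.1
```

```bash
python3 - <<'E'
from g import *
from h import *
from plant import env
sent([-40,0,-23],[0,0,0])
s=env.sense();print(b(s["tool_pos"]),s["wrist_force"].round(1),s["clock"])
S=Cam(env.camera("side"))
crop(S.img,210,90,330,200,5,"pics/f4.png")
E
```

```text
[-1.13530931e+01 -1.10434704e-02  2.39138507e+02] [ 0.1  0.2 -0.3] 16.4
```

View pics/f4.png

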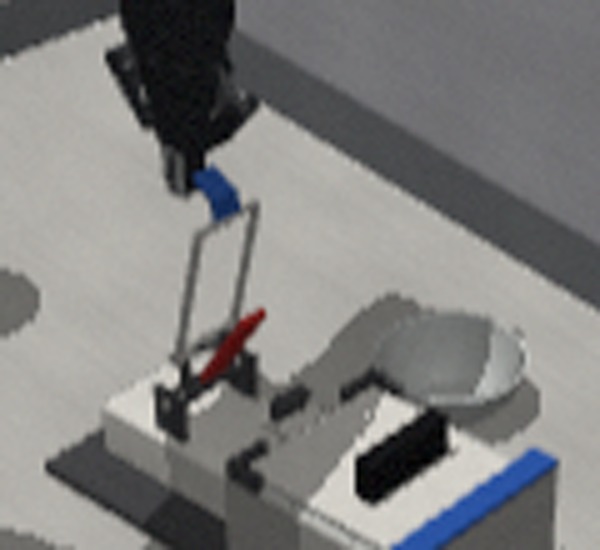

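>>> carry_out --delta_pos '[[-10,0,0],[-20,0,0],[-30,0,0],[-40,0,0],[-40,0,0],[-40,0,0]]' --twist '[[0,0,0],[0,0,0],[0,0,0],[0,0,0],[0,0,0],[0,0,0]]'

```text
clock: 17.2
tool_pos: [581.0, 208.9, 239.0]
eef_rot: [0.664, 0.748, 0.0, -0.0]
wrist_force: [0.5, -0.1, -0.6]
opening: -0.1
```

```bash
python3 - <<'E'
from g import *
from h import *
from plant import env
sent([-40,0,0],[0,0,0])
s=env.sense();print(b(s["tool_pos"]),s["wrist_force"].round(1),s["clock"])
S=Cam(env.camera("side"))
crop(S.img,210,90,330,200,5,"pics/f5.png")
E
```

```text
[ 2.79458639e+01 -5.62962059e-02  2.39021894e+02] [ 0.5 -0.1 -0.6] 17.2
```

View pics/f5.png

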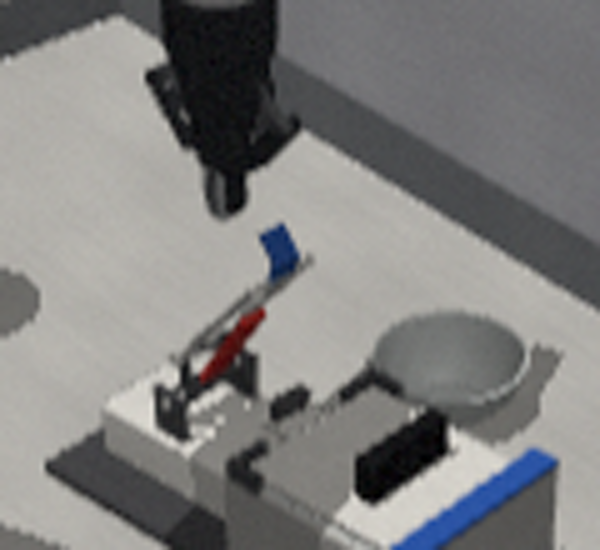

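>>> carry_out --delta_pos '[[0,0,0],[0,0,0],[0,0,0],[0,0,0],[0,0,0],[0,0,0]]' --twist '[[0,0,0],[0,0,0],[0,0,0],[0,0,0],[0,0,0],[0,0,0]]'

```text
clock: 18.0
tool_pos: [581.0, 208.9, 239.0]
eef_rot: [0.664, 0.748, 0.0, -0.0]
wrist_force: [-0.6, -0.2, 0.2]
opening: -0.4
```

```bash
python3 - <<'E'
from g import *
from h import *
from plant import env
S=Cam(env.camera("side"));T=Cam(env.camera("top"))
crop(S.img,230,130,310,200,9,"pics/f6.png")
def onplane(C,uv,y=0):
    o,d=C.ray(uv); n=np.r_[uy,0]; t=(y+O@uy-o@n)/(d@n); return b(o+t*d)
tip=np.array([262,312])/5+[210,90];bs=np.array([205,380])/5+[210,90]
print(onplane(S,tip),onplane(S,bs))
E
```

```text
[ 6.10603192e+01 -1.74971149e-13  1.73551101e+02] [ 8.12867661e-01 -2.55351296e-13  8.58927614e+01]
```

View pics/f6.png

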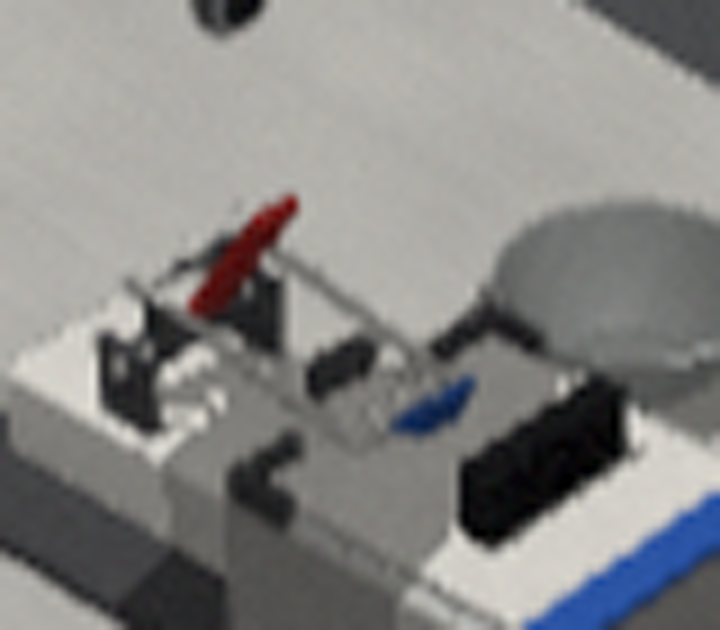

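Crossbar (f6 (380,440)) lies on the lid behind the keeper (340,365), tab at (435,405). Now swing the lever from the lid side.

```bash
python3 - <<'E'
from g import *
r=down(YB+np.pi)
P=lambda x,z,y=0:(w(x,y,z),r)
A=[2.14,2.0,1.85,1.7,1.57,1.44,1.3,1.15,1.0,.85,.7,.55,.42]
def c(a,rho=80,h=14.5,o=0):
    d=np.array([-np.cos(a),np.sin(a)]);n=np.array([np.sin(a),np.cos(a)]);q=rho*d+(4-o)*n; return P(q[0]+h,85+q[1])
rows([P(60,240),P(95,220),P(95,155)]+[c(a) for a in A])
rows([c(a) for a in (.42,.3,.2,.14)]+[c(.14,o=1.5)])
E
```

```text
[[-32.0, 0.1, -1.0], [-67.0, 0.0, 19.0], [-67.0, 0.1, 84.0], [-33.0, 0.1, 88.8], [-23.4, 0.1, 82.9], [-12.4, 0.1, 78.2], [-0.8, 0.1, 75.2], [9.6, 0.1, 74.0], [20.0, 0.1, 74.2], [31.0, 0.1, 75.9], [42.5, 0.1, 79.4], [53.4, 0.1, 84.6], [63.3, 0.1, 91.3], [72.1, 0.1, 99.4], [79.6, 0.1, 108.8], [84.9, 0.1, 117.8]]
[[0.0, 0.0, 0.0], [0.0, 0.0, 0.0], [0.0, 0.0, 0.0], [0.0, 0.0, 0.0], [0.0, 0.0, 0.0], [0.0, 0.0, 0.0], [0.0, 0.0, 0.0], [0.0, 0.0, 0.0], [0.0, 0.0, 0.0], [0.0, 0.0, 0.0], [0.0, 0.0, 0.0], [0.0, 0.0, 0.0], [0.0, 0.0, 0.0], [0.0, 0.0, 0.0], [0.0, 0.0, 0.0], [0.0, 0.0, 0.0]]
[[84.9, 0.1, 117.8], [88.7, 0.1, 126.6], [91.1, 0.1, 134.2], [92.1, 0.1, 138.9], [92.4, 0.1, 140.4]]
[[0.0, 0.0, 0.0], [0.0, 0.0, 0.0], [0.0, 0.0, 0.0], [0.0, 0.0, 0.0], [0.0, 0.0, 0.0]]
```

>>> carry_out --delta_pos '[[-32,0,-1],[-67,0,19],[-67,0,60],[-67,0,84],[-67,0,84],[-45,0,88],[-33,0,88],[-23.4,0,82.9],[-12.4,0,78.2],[-0.8,0,75.2],[9.6,0,74],[20,0,74.2],[31,0,75.9],[42.5,0,79.4],[42.5,0,79.4]]' --twist '[[0,0,0],[0,0,0],[0,0,0],[0,0,0],[0,0,0],[0,0,0],[0,0,0],[0,0,0],[0,0,0],[0,0,0],[0,0,0],[0,0,0],[0,0,0],[0,0,0],[0,0,0]]'

```text
clock: 19.98
tool_pos: [575.5, 251.9, 159.0]
eef_rot: [0.663, 0.748, -0.0, -0.0]
wrist_force: [-0.3, 0.8, -0.6]
opening: 0.1
```

```bash
python3 - <<'E'
from g import *
from h import *
from plant import env
sent([42.5,0,79.4],[0,0,0])
s=env.sense();print(b(s["tool_pos"]),b(load()[0]),s["wrist_force"].round(1),s["clock"])
S=Cam(env.camera("side"))
crop(S.img,225,125,305,195,9,"pics/l1.png")
E
```

```text
[-15.37604199  -0.39670017 159.0263061 ] [-1.45038020e+01 -7.83866183e-02  1.59630202e+02] [-0.3  0.8 -0.6] 19.975
```

View pics/l1.png

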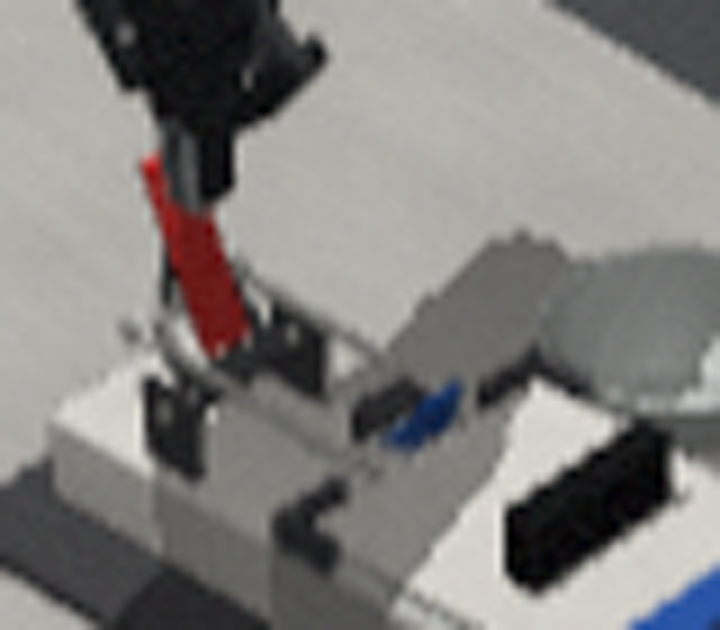

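Lever at about 1.0, loop pulled up to the keeper with the tab standing at (430,415). Continue down over centre.

>>> carry_out --delta_pos '[[10.9,0,5.2],[20.8,0,11.9],[29.6,0,20],[37.1,0,29.4],[42.4,0,38.4],[46.2,0,47.2],[48.6,0,54.8],[49.6,0,59.5],[49.9,0,61],[49.9,0,61],[49.9,0,61]]' --twist '[[0,0,0],[0,0,0],[0,0,0],[0,0,0],[0,0,0],[0,0,0],[0,0,0],[0,0,0],[0,0,0],[0,0,0],[0,0,0]]'

```text
clock: 21.4
tool_pos: [569.9, 300.4, 98.9]
eef_rot: [0.664, 0.748, -0.0, -0.0]
wrist_force: [-3.2, -1.6, 4.9]
opening: -0.2
```

```bash
python3 - <<'E'
from g import *
from h import *
from plant import env
sent([49.9,0,61],[0,0,0])
s=env.sense();print(b(s["tool_pos"]),b(load()[0]),s["wrist_force"].round(1),s["clock"])
S=Cam(env.camera("side"))
crop(S.img,225,125,305,195,9,"pics/l2.png")
E
```

```text
[-64.13193059  -0.23812904  98.86110527] [-6.44130075e+01 -9.39264398e-02  9.86377359e+01] [-3.2 -1.6  4.9] 21.4
```

View pics/l2.png

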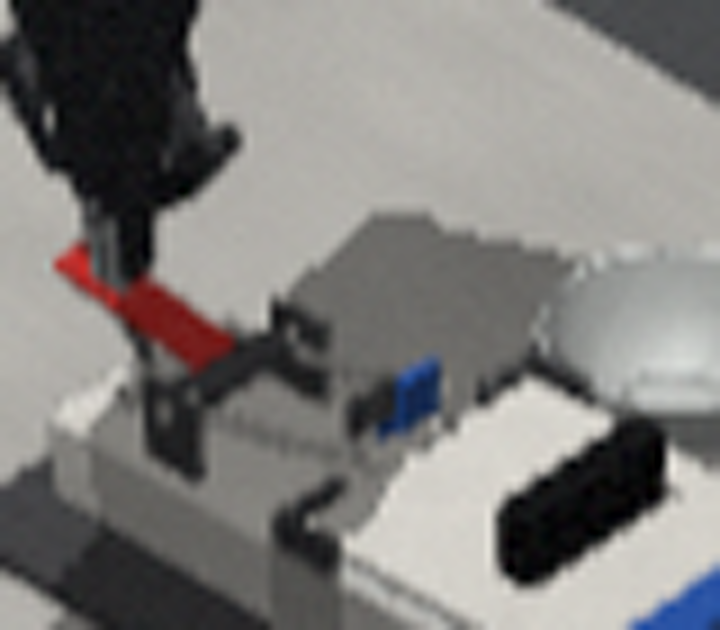

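Lever down, bar tight at the keeper (tab (415,395)). Press a little more, then lift away.

>>> carry_out --delta_pos '[[0,0,1],[0,0,2],[0,0,2]]' --twist '[[0,0,0],[0,0,0],[0,0,0]]'

```text
clock: 21.82
tool_pos: [570.0, 300.6, 98.2]
eef_rot: [0.664, 0.748, 0.001, 0.0]
wrist_force: [-9.0, -4.4, 21.0]
opening: -0.0
```

>>> carry_out --delta_pos '[[0,0,-10],[0,0,-40],[0,0,-90],[0,0,-140],[0,0,-150],[0,0,-150]]' --twist '[[0,0,0],[0,0,0],[0,0,0],[0,0,0],[0,0,0],[0,0,0]]'

```text
clock: 22.58
tool_pos: [570.4, 300.8, 246.7]
eef_rot: [0.664, 0.748, 0.0, 0.0]
wrist_force: [0.8, 0.4, -1.3]
opening: -0.2
```

```bash
python3 - <<'E'
from g import *
from h import *
from plant import env
sent([0,0,2],[0,0,0]);sent([0,0,-150],[0,0,0])
s=env.sense();print(b(s["tool_pos"]),s["wrist_force"].round(1),s["clock"])
S=Cam(env.camera("side"));cv2.imwrite("pics/finS.png",S.img)
crop(S.img,225,125,320,200,8,"pics/l3.png")
P=lambda a,r,n=4,y=0: w(-r*np.cos(a)+n*np.sin(a),y,85+r*np.sin(a)+n*np.cos(a))
for L in(0,.1,.2,.3):
    print(L,[((S.proj(P(.14+L,96,4,y))[0]-[225,125]+.5)*8-.5).round(0) for y in(-12,12)])
print("bar pred",[((S.proj(w(88.7+dx,0,101))[0]-[225,125]+.5)*8-.5).round(0) for dx in(0,3,8)])
E
```

```text
[-64.48999795   0.32762181 246.73176111] [ 0.8  0.4 -1.3] 22.575
0 [array([ 45., 231.]), array([ 83., 210.])]
0.1 [array([ 48., 216.]), array([ 85., 195.])]
0.2 [array([ 51., 203.]), array([ 89., 181.])]
0.3 [array([ 56., 190.]), array([ 94., 168.])]
bar pred [array([351., 383.]), array([356., 386.]), array([365., 391.])]
```

View pics/l3.png

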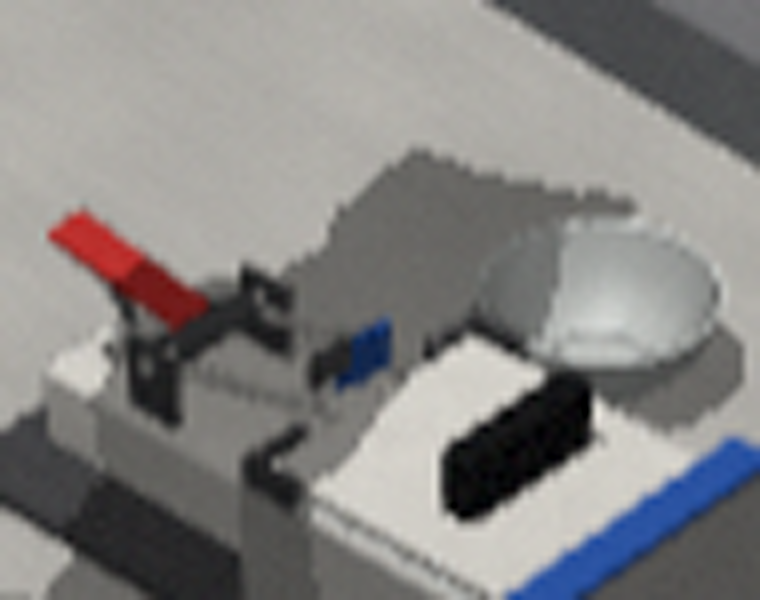

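Lever tip at (49,234)/(82,211) matches the predicted closed position (45,231)/(83,210). The robot is clear, so I hand in.

```bash
python3 - <<'E'
from plant import env
print(env.sign_off())
E
```

```text
the job is handed in; nothing more can be done
None
```

The lid is on the box and the latch is closed. I handed the job in at about 22.6 s. I slid the white lid's rear edge under the blue lip until it touched the rear wall, swung it flat behind the lugs and released it. I then pushed the loop over so its crossbar dropped behind the keeper, and pressed the lever closed.

**Last checks**
- **Lid:** its underside was at 90.0 mm by the tool height when I released it.
- **Lever:** in the final picture its tip matches the closed position (0 rad) to about 4 pixels in an 8x crop. It then held firm under a 21 N press.
- **Loop:** the crossbar and tab sit tight behind the keeper. I could not measure the stretch or the bar's exact offset directly.
- **Robot and surroundings:** the arm was clear, with no contact force. I kept clear of the bowl, scraper and paper roll and did not touch them. The final close-up shows only the bowl, and I did not re-measure any of the three.

**What went wrong or disagreed**
- **Tab caught:** on the first push the tab end caught under the gripper's knuckle, with about 37 N at the wrist, and drove the lever to its stop near 2.0 rad. I raised the tool and finished the swing cleanly.
- **Camera offset:** the two cameras disagreed by a few millimetres on the box. I corrected sideways from the pictures and lengthwise by touching the rear wall.

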